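Put the yellow screwdriver away in its tool case

TASK

Pull the yellow-handled screwdriver up out of the blue tool holder, lay it in the long cutout of the open tool case with its handle over the wide part, and press it fully home past the rubber lips so that it lies flat in the insert. Leave the red screwdriver leaning in the holder, and leave the bottle and the phone where they are.

Things in the scene. Friction and masses are not known exactly. Their poses are not given: they have to be found in the camera images.
- yellow_handle (a point): Centre, on the axis, of the round yellow handle (black bands; 22 mm diameter, 90 mm long) of the loose screwdriver to put away. Own x runs along the tool from tip to handle end: handle x = -45 to +45 mm, shank -145 to -45 mm; it balances at about x = -47 mm. At the start it leans 38 degrees from vertical in one of the holder's two bays, handle up, some 70 mm of it past the notched rim.
- yellow_tip (a point): Tip, on the axis, of the yellow screwdriver's round steel shank (8 mm diameter, 100 mm long), 145 mm from the handle's centre; same axes as the handle.
- yellow: The whole yellow screwdriver: 190 mm long, about 85 g. Same origin and axes as the handle's centre.
- red_handle (a point): Centre of the red handle of a second screwdriver of the same size and axes, leaning in the holder's other bay, parallel to the yellow one and 80 mm beside it. Bystander: leave it standing.
- holder: Blue tool holder fixed to the bench, 93 (x) by 124 mm (y), open on top. Origin: centre of its underside; x points the way the tools lean (ahead and to the right of the robot). Walls 4 mm, floor 5 mm. Wall at -x and side walls 75 mm high; wall at +x 103 mm, with two notches 30 mm wide down to 95 mm. Bays 36 mm wide, centred at y = +40 and -40 mm; the tip rests in the bottom corner at -x, the handle in the notch.
- case: Open black tool case with a rigid grey insert, fixed to the bench: 240 (x) by 158 mm (y), rim 48 mm high, insert's top 44 mm. Origin: centre of its underside, z up; x runs along the cutout from shank part to handle part (ahead and to the right). The lid lies open and flat, 20 mm high, from y = -85 to -245 mm. Other tools lie flush in the insert beside the shank part.
- seat (a point): Where the yellow handle's centre lies when fully home, at case x = 50, y = 0, z = 36 mm; axes as the case. From this point: handle cutout x = -48 to +48 mm, 27 mm wide, floor z = -11 mm; shank cutout x = -148 to -48 mm, 14 mm wide, floor z = -4 mm; insert's top z = +8 mm. A finger well crosses the handle cutout at x = -20 to +30 mm, y = -60 to +60 mm, down to z = -30 mm.
- lips (a point): Midpoint between four orange sprung rubber lips on the handle cutout's edges, two a side, 16 mm long at seat x = -32 and 12 mm long at seat x = +40 mm, all at seat z = +7 mm. They leave 19 mm between them and yield outwards: the 22 mm handle must be pressed down past them with about 5 to 15 N in all, and they then hold it down.
- bottle_mid (a point): Middle of a loose brown bottle with a red cap, 56 mm in diameter, 160 mm tall, standing on the bench. Bystander.
- phone_mid (a point): Centre of a loose black phone, 150 by 72 by 8 mm, lying on the bench. Bystander.

How it is judged:
By the outcome, as a careful person would: the job done as asked, in the order asked, and still so for the second after the job is handed in, with the robot touching nothing.
It also fails if it takes over 42 s, if anything falls off the work surface, if the arm or the gripper's body presses on something with over 40 N, if the wrist force passes 120 N, or if a joint passes its speed limit or range.

ROBOT

A 6-joint arm with a two-finger parallel gripper is mounted at the origin on the work surface. World frame = base frame: x ahead of the robot, y to its left, z up, the work surface at z = 0. Lengths are in m, angles in degrees, forces in N, time in s.
With the tool pointing down it reaches from about 0.25 to 0.725 m from the base axis. Payload 9.7 kg.
Tool frame: the origin (TCP) lies on the centre line of the jaws, within the pads' length; the fingertips stand 17 mm ahead of it and the grasp point (between the pads) lies 2 mm behind it; x points along the fingers, y is the direction in which the jaws open and shut, and the axes are right-handed (so a half turn about x gives the same grasp; the last joint's range is limited). The gripper opens to 85 mm and grips with 20 to 120 N. Pads are 22 mm wide; open, the fingers measure 114 mm over their backs; the gripper's body (76 mm by 85 mm) begins 54 mm behind the grasp point. The pads swing forward as they close: fully open they stand 13 mm farther back than shut.
Start: joints at [72.021, 4.979, 10.078, 95.1, 0, 90], TCP at [0.17, 0.523, 0.248] pointing down, gripper open.
Joint ranges: [-179.16, 179.16], [-48.56, 103.87], [-65.8, 70.77], [-126.05, 130.52], [-82.76, 87.17], [-180, 180]. Speed limits (degrees/s): [127.2, 127.2, 147.25, 180, 180, 180].

INTERFACE

Orientations are given as [roll, pitch, yaw] about the fixed x, y, z axes, in that order (R = Rz(yaw) Ry(pitch) Rx(roll)).
In Python, from workcell import bot gives the robot as it stands. The module is installed in compiled form; this text tells all that it offers.
- The arm moves only by the tool servo_tool, never from a script. Its argument "deltas" is one flat list of numbers, 7 for each row, row after row: the shift along the tool's x, y, z in mm, then the turn, a rotation vector about the tool's x, y, z in degrees, then the opening, from -1 (shut) to 1 (fully open). In form: [tx, ty, tz, rx, ry, rz, hand, tx, ty, tz, rx, ry, rz, hand, ...]. A call has 1 to 5 rows; each row shifts and turns the commanded pose from where the row before left it, along the tool's axes as they then stand; what a row does not reach is not made up. A row lasts 1/10 s, in which the tool goes at most 50 mm and 8.59 degrees, less where a joint would pass 70% of its speed; a pose out of reach is approached as far as the arm can. A call with a gripper value outside its range is refused whole. The fingers move at their own pace and stop on an object; the grip force is fixed at half the most. Time passes only in rows, so rows that do not move let the fingers close. It gives the time, the measured TCP pose, the force and the opening at its end, in the units of the state.
- bot.observe(): the state, without advancing time (a new reading comes with each control period).
- bot.get_image(name): name is "scene" or "top" or "wrist"; returns the picture (420x560x3 uint8, blue, green, red); there is no depth.
- bot.calibration(name): a dict with "camera_matrix" (3x3 intrinsics, pixels), "D" ([k1, k2, p1, p2, k3] as OpenCV has them; the pictures are not rectified), "origin" and "rotation" of the camera in the world; the wrist camera has in their place "mount" (4x4, takes a point from camera to tool coordinates, whose origin is the TCP and whose axes are the tool frame's). Camera axes: x right, y down, z forward; pixel columns grow to the right and rows downward; lengths in m; the calibration is good to about 2 mm. A picture is of the moment at which its call begins: read the wrist's pose just before it. calibration takes no time and is no camera call.
- bot.sign_off(): hands the job in, once; it reports no verdict.
The state is a dict: "t": time; "qpos": joint angles; "dq": joint speeds; "effort": joint torques, N m; "position": TCP position; "tcp_rot": TCP orientation; "force": force on the tool from outside, world axes, zero at the start; "ft_torque": the same for the moment, N m; "opening": finger opening in m.
Only numpy, scipy, OpenCV 4.12 (cv2) and the standard library are available. Lean on these libraries where they do the work, as an engineer would, in place of code of your own. Each camera call takes 0.05 s, during which the arm holds its last target.

## Working session

There is one attempt and no reset: what is moved stays moved. The work goes in short steps, Python scripts to look and compute and a tool call to move; the robot and the scene stay as the last step left them, time stands still between calls to the robot, and variables do not carry over. Pictures are saved under pics/ and viewed, and the job is handed in when it is done.

Besides the shell and the picture viewer there is one more tool, called after ">>>" as name(argument=value, ...) on one line, values as JSON. servo_tool: Moves the arm, as the interface text tells. Its arguments: {"type":"object","properties":{"deltas":{"type":"array"}},"required":["deltas"]}

```bash
mkdir -p pics; ls
python3 - <<'E'
from workcell import bot
import cv2,numpy as np
s=bot.observe()
for k,v in s.items(): print(k,v)
for n in("scene","top","wrist"):
    c=bot.calibration(n); print(n,c)
    im=bot.get_image(n); cv2.imwrite(f"pics/{n}0.png",im)
print(bot.observe()['t'])
E
```

```text
pics
t 0.0
qpos [ 7.20216490e+01  5.01367676e+00  1.00358463e+01  9.50990772e+01
 -1.26714990e-03  8.99997684e+01]
dq [ 0.01476742 -0.0830555   0.06758752 -0.05912447  0.00847683  0.02567098]
effort [ 2.28098128e-03 -5.20383632e+01  4.64805794e+01  1.61315646e-02
  1.27557751e-04  1.67507693e-05]
position [0.16970826 0.52296142 0.24757079]
tcp_rot [ -89.05629784   89.92308191 -107.03441643]
force [-0.53337458  0.06152101 -1.24634143]
ft_torque [-0.03100873  0.00714376  0.01458646]
opening 0.08518655559595048
scene {'camera_matrix': array([[417.50256092,   0.        , 279.4223223 ],
       [  0.        , 417.50256092, 214.08656584],
       [  0.        ,   0.        ,   1.        ]]), 'D': array([0.00232325, 0.        , 0.        , 0.        , 0.        ]), 'origin': array([ 1.08312269, -0.02089781,  0.76357783]), 'rotation': array([-141.64331356,   -0.92552224,   79.42508038])}
top {'camera_matrix': array([[537.61520795,   0.        , 274.95408418],
       [  0.        , 537.61520795, 212.0833013 ],
       [  0.        ,   0.        ,   1.        ]]), 'D': array([-0.03869177,  0.        ,  0.        ,  0.        ,  0.        ]), 'origin': array([0.38739377, 0.10256309, 1.10438281]), 'rotation': array([-170.89605023,    0.36638039,  -89.22750607])}
wrist {'camera_matrix': array([[365.15276281,   0.        , 281.29857735],
       [  0.        , 365.15276281, 211.84002007],
       [  0.        ,   0.        ,   1.        ]]), 'D': array([-0.08272956,  0.        ,  0.        ,  0.        ,  0.        ]), 'mount': array([[-2.11237822e-04, -3.11541782e-01,  9.50232431e-01,
        -1.24104982e-01],
       [ 9.99999935e-01,  2.10279506e-04,  2.91243122e-04,
         8.60860615e-04],
       [-2.90548808e-04,  9.50232431e-01,  3.11541718e-01,
        -7.96572076e-02],
       [ 0.00000000e+00,  0.00000000e+00,  0.00000000e+00,
         1.00000000e+00]])}
0.15
```

View pics/scene0.png

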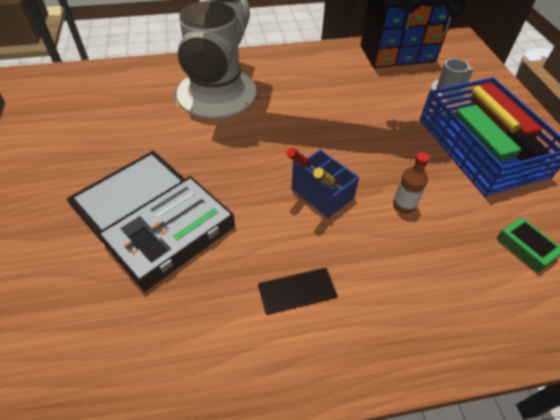

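View pics/top0.png

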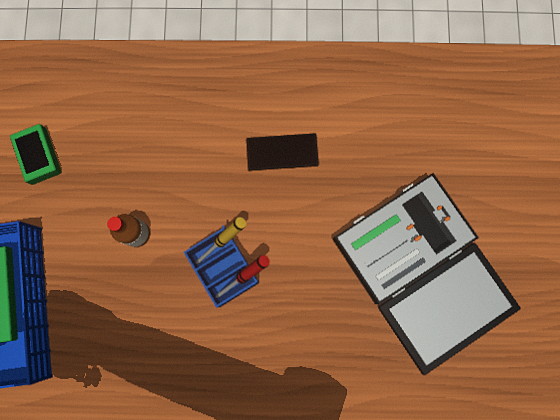

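View pics/wrist0.png

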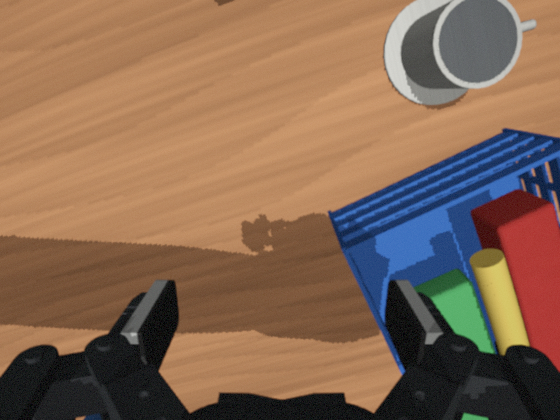

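The top view shows the holder near (222,265), with the yellow handle end at about (240,222) and the red at (263,262). The case is at about (405,240), its handle cutout around (428,222), the bottle at (122,228) and the phone at (283,152). I'll zoom in on the holder and case.

```bash
cat > h.py <<'E'
import numpy as np,cv2
from scipy.spatial.transform import Rotation as R
from workcell import bot
def cam(n,st=None):
    c=bot.calibration(n)
    if n!="wrist":
        return c['camera_matrix'],c['D'],R.from_euler('xyz',c['rotation'],degrees=True).as_matrix(),np.array(c['origin'])
    T=np.eye(4);T[:3,:3]=R.from_euler('xyz',st['tcp_rot'],degrees=True).as_matrix();T[:3,3]=st['position']
    M=T@c['mount'];return c['camera_matrix'],c['D'],M[:3,:3],M[:3,3]
def proj(C,P):
    K,D,Rm,o=C;P=np.atleast_2d(P)
    rv=cv2.Rodrigues(Rm.T)[0];return cv2.projectPoints(P.astype(float),rv,-Rm.T@o,K,D)[0][:,0]
def ray(C,px):
    K,D,Rm,o=C
    u=cv2.undistortPoints(np.array([[px]],float),K,D)[0,0];d=Rm@np.array([u[0],u[1],1]);return o,d
def onz(C,px,z):
    o,d=ray(C,px);return o+d*(z-o[2])/d[2]
def tri(L):
    A=np.zeros((3,3));b=np.zeros(3)
    for C,px in L:
        o,d=ray(C,px);d=d/np.linalg.norm(d);Q=np.eye(3)-np.outer(d,d);A+=Q;b+=Q@o
    return np.linalg.solve(A,b)
E
python3 - <<'E'
import cv2
t=cv2.imread('pics/top0.png');s=cv2.imread('pics/scene0.png')
def crop(im,x,y,w,h,k,n): cv2.imwrite('pics/'+n,cv2.resize(im[y:y+h,x:x+w],None,fx=k,fy=k,interpolation=cv2.INTER_CUBIC))
crop(t,175,205,110,110,5,'tc_h.png');crop(t,325,165,160,150,4,'tc_c.png')
crop(s,275,135,100,90,6,'sc_h.png');crop(s,60,145,180,150,4,'sc_c.png')
from h import *
C=cam('top');print(onz(C,(222,265),.075),onz(C,(405,240),.044),onz(C,(122,228),.1))
E
```

```text
[0.44854381 0.21121385 0.075     ] [ 0.5043718  -0.14694909  0.044     ] [0.51413059 0.40021288 0.1       ]
```

View pics/tc_h.png

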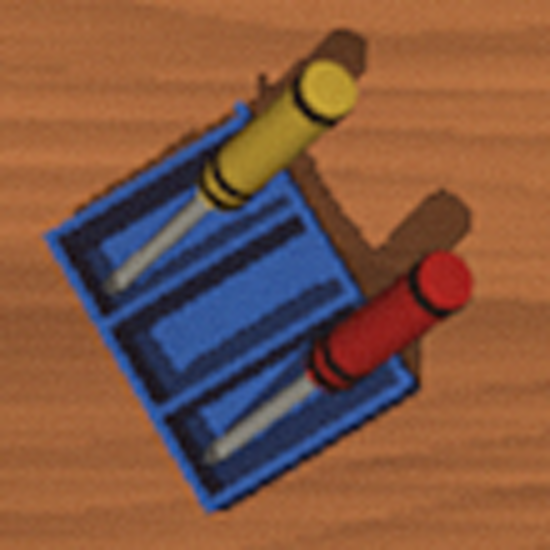

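View pics/tc_c.png

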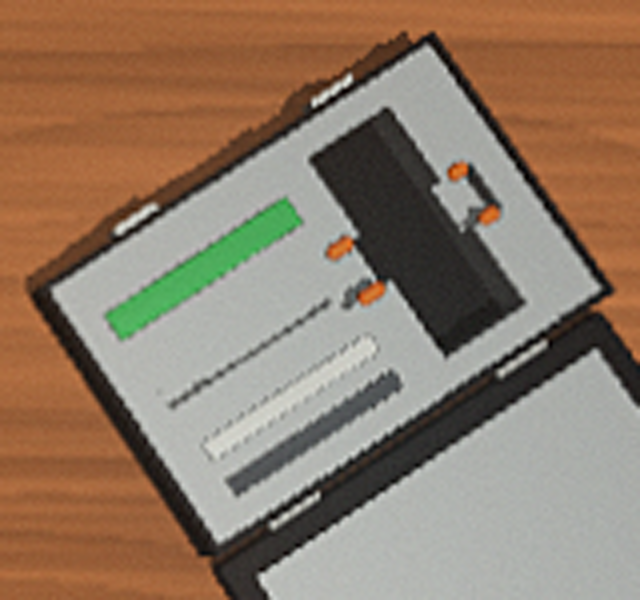

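View pics/sc_h.png

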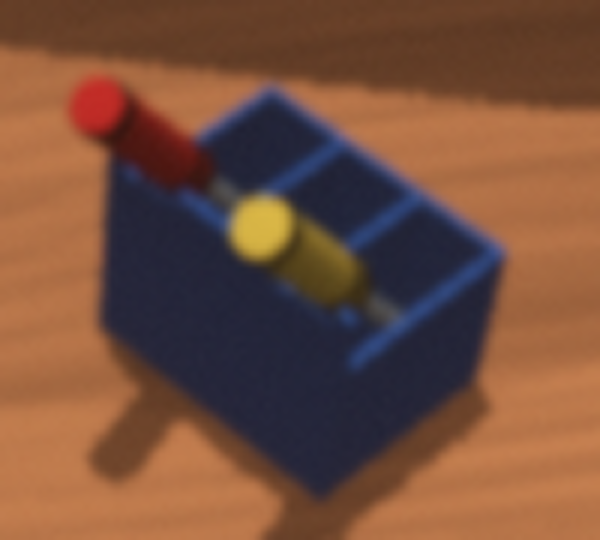

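View pics/sc_c.png

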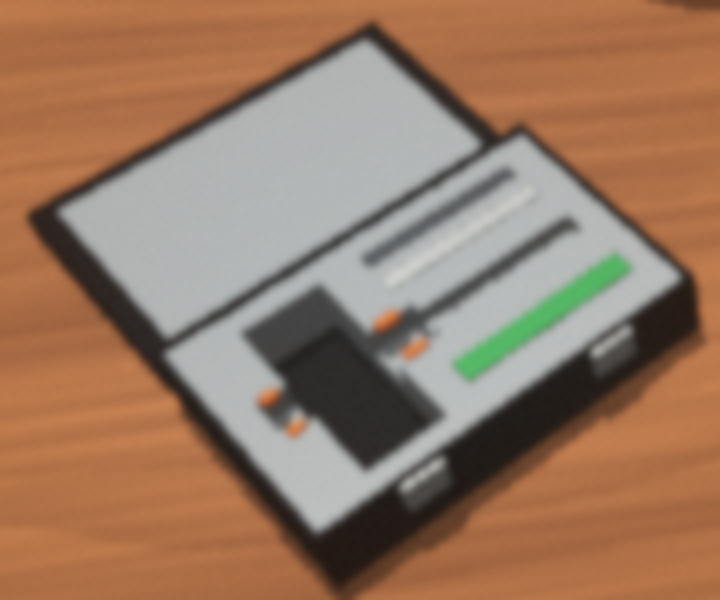

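```bash
cat > fit.py <<'E'
from h import *
from scipy.optimize import least_squares
T=cam('top');S=cam('scene')
t=lambda x,y:(325+x/4,165+y/4); s=lambda x,y:(60+x/4,145+y/4)
case=[((120,79,48),t(432,35),s(318,533)),((120,-79,48),t(610,292),s(165,352)),((-120,-79,48),t(212,553),s(522,127)),((-120,79,48),t(32,288),s(690,277)),
((18,0,43),t(356,269),s(401,334)),((90,0,43),t(473,192),s(283,412))]
a=lambda x,y:(175+x/5,205+y/5); b=lambda x,y:(275+x/6,135+y/6)
hold=[((-46.5,62,75),a(48,235),b(503,250)),((-46.5,-62,75),a(212,510),b(272,90)),((46.5,62,103),a(245,103),b(350,370)),((46.5,-62,103),a(418,385),b(113,165))]
def W(p,P):
    c,s_=np.cos(p[2]),np.sin(p[2]);P=np.array(P)/1000
    return np.c_[p[0]+c*P[:,0]-s_*P[:,1],p[1]+s_*P[:,0]+c*P[:,1],P[:,2]]
for name,L,p0 in(('case',case,[.5,-.15,-.9]),('holder',hold,[.45,.21,-.9])):
    P=[l[0] for l in L];A=np.array([l[1] for l in L]);B=np.array([l[2] for l in L])
    f=lambda p:np.r_[(proj(T,W(p,P))-A).ravel(),(proj(S,W(p,P))-B).ravel()]
    r=least_squares(f,p0,loss='soft_l1');print(name,r.x[:2],np.degrees(r.x[2]));print(np.round(f(r.x).reshape(2,-1,2),1).tolist())
print('ycap',tri([(T,a(330,90)),(S,b(263,229))]),'rcap',tri([(T,a(447,281)),(S,b(98,108))]))
E
python3 fit.py
```

```text
case [ 0.50993261 -0.14753871] -56.729388869218624
[[[-0.8, -1.5], [0.4, -0.1], [-0.1, 1.0], [0.1, -1.0], [-1.5, 0.2], [-1.3, 0.2]], [[-1.5, 2.0], [-4.3, -1.2], [-0.2, -1.6], [1.1, -0.6], [-0.2, 0.1], [-0.4, -0.1]]]
holder [0.44657385 0.21342206] -57.23998995049312
[[[-1.1, -0.6], [-0.7, -0.0], [-0.6, -1.6], [-0.6, -1.7]], [[-0.8, 0.1], [-2.0, -1.0], [-1.4, -7.5], [-2.7, -3.6]]]
ycap [0.5197111  0.17324176 0.15343572] rcap [0.45207459 0.13031025 0.1528718 ]
```

```bash
cat >> h.py <<'E'
def Rst(st): return R.from_euler('xyz',st['tcp_rot'],degrees=True).as_matrix()
def plan(p0,R0,p1,R1,n,rnd=1):
    """n rows straight from pose0 to pose1 (tool-frame deltas), rounded, residual carried"""
    rv=R.from_matrix(R0.T@R1).as_rotvec();p=p0.copy();Rc=R0.copy();rows=[]
    for i in range(1,n+1):
        f=i/n;pt=p0+f*(p1-p0);Rt=R0@R.from_rotvec(rv*f).as_matrix()
        t=np.round(Rc.T@(pt-p)*1000,rnd);w=np.round(np.degrees(R.from_matrix(Rc.T@Rt).as_rotvec()),rnd)
        rows.append(list(map(float,t))+list(map(float,w)));p=p+Rc@t/1000;Rc=Rc@R.from_rotvec(np.radians(w)).as_matrix()
    return rows,p,Rc
HY=-57.4;CY=-56.9
def axes(yaw): 
    a=np.radians(yaw);return np.array([np.cos(a),np.sin(a),0]),np.array([-np.sin(a),np.cos(a),0]),np.array([0,0,1.])
def pickR(yaw=HY,lean=38):
    ex,ey,ez=axes(yaw);l=np.radians(lean);u=np.sin(l)*ex+np.cos(l)*ez;d=np.cos(l)*ex-np.sin(l)*ez
    return np.c_[d,-ey,-u],u,d
def placeR(yaw=CY):
    ex,ey,ez=axes(yaw);return np.c_[-ez,-ey,-ex]
E
python3 - <<'E'
from h import *
s=bot.observe();R0=Rst(s);p0=s['position'];print(np.round(R0,2),s['t'])
R1,u,d=pickR();cap=np.array([.5197,.1732,.1535]);G=cap-35*u/1000
p1=G+.002*d-.12*d;print(R1.round(3),'G',G,'pre',p1,np.degrees(R.from_matrix(R0.T@R1).as_rotvec()))
print('placerel',np.degrees(R.from_matrix(R0.T@placeR()).as_rotvec()))
for r in plan(p0,R0,p1,R1,15)[0]:print(r)
E
```

```text
[[-0.    0.31  0.95]
 [-0.    0.95 -0.31]
 [-1.   -0.   -0.  ]] 0.15
[[ 0.425 -0.842 -0.332]
 [-0.664 -0.539  0.519]
 [-0.616 -0.    -0.788]] G [0.50809049 0.19135329 0.12591962] pre [0.45799274 0.26968895 0.19856768] [-128.48467967   22.38053828  -62.63962053]
placerel [-1.41079375e+02 -7.47520131e-02  2.31852333e-02]
[3.3, -10.1, 23.5, -8.6, 1.5, -4.2]
[3.5, -13.3, 21.8, -8.5, 1.5, -4.2]
[4.1, -16.1, 19.7, -8.6, 1.5, -4.1]
[4.9, -18.6, 17.3, -8.6, 1.5, -4.2]
[5.8, -20.5, 14.4, -8.5, 1.5, -4.2]
[7.1, -22.0, 11.5, -8.6, 1.5, -4.2]
[8.5, -22.9, 8.3, -8.5, 1.4, -4.2]
[10.0, -23.2, 5.1, -8.6, 1.5, -4.1]
[11.6, -23.0, 1.8, -8.6, 1.5, -4.2]
[13.2, -22.1, -1.2, -8.6, 1.5, -4.2]
[14.9, -20.7, -4.0, -8.5, 1.5, -4.1]
[16.4, -18.8, -6.6, -8.6, 1.5, -4.2]
[17.9, -16.4, -8.7, -8.5, 1.5, -4.2]
[19.3, -13.5, -10.5, -8.6, 1.5, -4.2]
[20.4, -10.5, -11.8, -8.6, 1.5, -4.2]
```

```bash
cat >> h.py <<'E'
F=np.diag([1.,-1,-1])
E
python3 - <<'E'
from h import *
s=bot.observe();R0=Rst(s);p0=s['position']
R1,u,d=pickR();R1=R1@F;cap=np.array([.5197,.1732,.1535]);G=cap-35*u/1000
p1=G+.002*d-.12*d;print(R1.round(3),np.degrees(R.from_matrix(R0.T@R1).as_rotvec()))
for r in plan(p0,R0,p1,R1,15)[0]:print(r)
E
```

```text
[[ 0.425  0.842  0.332]
 [-0.664  0.539 -0.519]
 [-0.616  0.     0.788]] [ 36.66081569 -49.85744973 -17.8135907 ]
[3.3, -10.1, 23.5, 2.4, -3.3, -1.2]
[4.8, -9.1, 23.7, 2.5, -3.3, -1.2]
[6.4, -7.9, 23.7, 2.4, -3.4, -1.2]
[8.0, -6.7, 23.5, 2.5, -3.3, -1.2]
[9.4, -5.6, 23.4, 2.4, -3.3, -1.1]
[10.9, -4.4, 23.0, 2.5, -3.3, -1.2]
[12.2, -3.1, 22.5, 2.4, -3.4, -1.2]
[13.6, -2.0, 21.8, 2.5, -3.3, -1.2]
[14.9, -0.7, 21.0, 2.4, -3.3, -1.2]
[16.1, 0.4, 20.2, 2.4, -3.3, -1.2]
[17.2, 1.7, 19.2, 2.5, -3.4, -1.2]
[18.2, 2.8, 18.0, 2.4, -3.3, -1.2]
[19.2, 4.0, 16.8, 2.5, -3.3, -1.1]
[20.0, 5.0, 15.5, 2.4, -3.3, -1.2]
[20.7, 6.0, 14.1, 2.5, -3.4, -1.2]
```

>>> servo_tool(deltas=[3,-10,23.5,2.4,-3.3,-1.2,1,5,-9,23.5,2.5,-3.3,-1.2,1,6.5,-8,23.5,2.4,-3.4,-1.2,1,8,-7,23.5,2.5,-3.3,-1.2,1,9.5,-5.5,23.5,2.4,-3.3,-1.1,1])

```text
t: 0.65
position: [0.2662, 0.438, 0.2315]
tcp_rot: [-13.4, 72.3, -43.8]
force: [-0.7, 1.0, 0.1]
opening: 0.0855
```

>>> servo_tool(deltas=[11,-4.5,23,2.5,-3.3,-1.2,1,12,-3,22.5,2.4,-3.4,-1.2,1,13.5,-2,22,2.5,-3.3,-1.2,1,15,-1,21,2.4,-3.3,-1.2,1,16,0.5,20,2.4,-3.3,-1.2,1])

```text
t: 1.15
position: [0.3621, 0.3534, 0.2152]
tcp_rot: [-7.1, 54.9, -50.4]
force: [-0.3, -0.6, -0.0]
opening: 0.0855
```

>>> servo_tool(deltas=[17,1.5,19,2.5,-3.4,-1.2,1,18,3,18,2.4,-3.3,-1.2,1,19,4,17,2.5,-3.3,-1.1,1,20,5,15.5,2.4,-3.3,-1.2,1,20.5,6,14,2.5,-3.4,-1.2,1])

```text
t: 1.65
position: [0.4578, 0.2695, 0.1994]
tcp_rot: [0.2, 37.9, -57.4]
force: [-0.1, 0.4, 0.5]
opening: 0.0859
```

Run:
```python
from h import *
s=bot.observe();im=bot.get_image('wrist');cv2.imwrite('pics/w1.png',im);print(s['t'],s['position'],s['tcp_rot'],s['qpos'].round(1))
import pickle;pickle.dump(s,open('s1.pkl','wb'))
R1,u,d=pickR();C=cam('wrist',s);cap=np.array([.5197,.1732,.1535])
for k in(0,35,45,90,190):print(k,proj(C,cap-u*k/1000).round(1))
```

```text
1.65 [0.45782863 0.26953748 0.19944257] [  0.1657508   37.8607439  -57.38538747] [ 52.5  14.8   3.  101.9 -47.9 120.7]
0 [[280.5 257.8]]
35 [[280.3 212.5]]
45 [[280.2 198.9]]
90 [[280.  133.1]]
190 [[279.4 -35.3]]
```

View pics/w1.png

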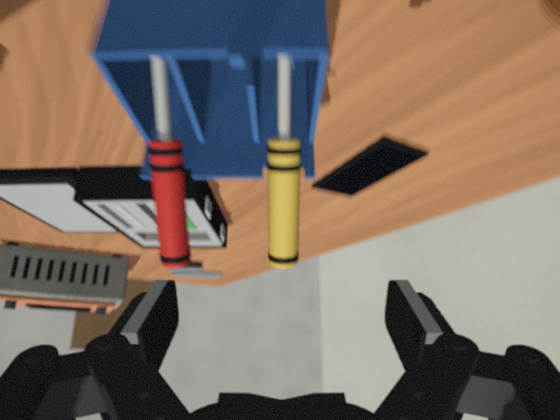

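Run:
```python
from h import *
im=cv2.imread('pics/w1.png');hsv=cv2.cvtColor(im,cv2.COLOR_BGR2HSV)
m=((abs(hsv[...,0].astype(int)-26)<6)&(hsv[...,1]>130)&(hsv[...,2]>70)).astype(np.uint8);m[:,:250]=0;m[:,320:]=0
for y in range(130,276,5):
    x=np.where(m[y])[0]
    if len(x):print(y,x.min(),x.max(),(x.min()+x.max())/2)
g=cv2.resize(im[40:290,140:400],None,fx=3,fy=3,interpolation=cv2.INTER_CUBIC);cv2.imwrite('pics/w1c.png',g[:600,:780])
```

```text
145 269 299 284.0
150 276 295 285.5
155 269 298 283.5
160 269 299 284.0
165 270 298 284.0
170 269 298 283.5
175 269 298 283.5
180 269 298 283.5
185 269 298 283.5
190 269 298 283.5
195 269 298 283.5
200 269 298 283.5
205 269 297 283.0
210 269 297 283.0
215 269 297 283.0
220 269 297 283.0
225 269 297 283.0
230 269 297 283.0
235 269 297 283.0
240 269 297 283.0
245 269 297 283.0
250 269 297 283.0
255 270 296 283.0
260 270 271 270.5
265 272 290 281.0
```

Run:
```python
from h import *
im=cv2.imread('pics/w1.png');cv2.imwrite('pics/w1d.png',cv2.resize(im[120:280,240:330],None,fx=3.7,fy=3.7,interpolation=cv2.INTER_CUBIC))
```

```text
(no output)
```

View pics/w1d.png

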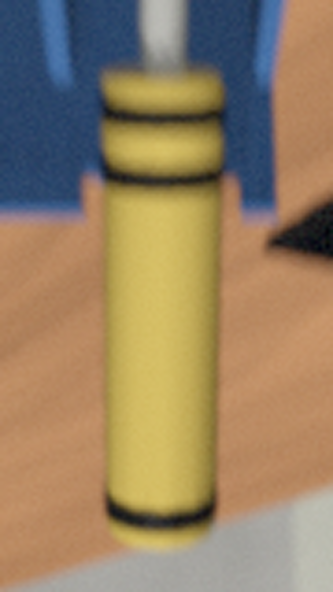

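Run:
```python
from h import *
import pickle
s=pickle.load(open('s1.pkl','rb'));C=cam('wrist',s);R1,u,d=pickR();cap=np.array([.5197,.1732,.1535])
def edge(ex):
    # silhouettes: all points of the cap circles
    ey=np.cross(u,d);a=np.linspace(0,2*np.pi,60)
    o=[]
    for k in(0,90):
        P=[cap+ex-u*k/1000+.011*(np.cos(t)*d+np.sin(t)*ey) for t in a];q=proj(C,np.array(P));o.append(q[:,1].max() if k==0 else q[:,1].min());o+= [q[:,0].min(),q[:,0].max()]
    return np.round(o,1)
print(edge(0)); print(edge(R1[:,2]*-.005)); print(edge(.003*R1[:,1]),edge(-.003*R1[:,1]))
def f(x): return edge(x[0]*u/1000+x[1]*np.cross(u,d)/1000+x[2]*d/1000)-np.array([267.3,269.5,296.8,139.5,268.8,299.2])
from scipy.optimize import least_squares
r=least_squares(f,[0,0,0],diff_step=.1,x_scale=1);print(r.x,r.fun)
```

```text
[264.6 265.5 295.5 131.4 263.2 296.7]
[270.9 265.6 295.4 138.7 263.4 296.7]
[264.6 261.4 291.4 131.4 258.7 292.2] [264.6 269.6 299.6 131.4 267.8 301.3]
[0. 0. 0.] [-2.7 -4.  -1.3 -8.1 -5.6 -2.5]
```

```bash
cat > fit2.py <<'E'
from h import *
import pickle
from scipy.optimize import least_squares
s=pickle.load(open('s1.pkl','rb'));C=cam('wrist',s);R1,u,d=pickR();cap=np.array([.5197,.1732,.1535]);T=cam('top');S=cam('scene')
ey=np.cross(u,d);a=np.linspace(0,2*np.pi,180)
def edge(c,lean,yaw):
    _,u,d=pickR(yaw,lean);ey=np.cross(u,d);o=[]
    for k in(0,90):
        P=[c-u*k/1000+.011*(np.cos(t)*d+np.sin(t)*ey) for t in a];q=proj(C,np.array(P));o.append(q[:,1].max() if k==0 else q[:,1].min());o+= [q[:,0].min(),q[:,0].max()]
    return np.array(o)
tw=np.array([267.3,269.2,298.1,139.5,267.8,300.3])
def f(x,full=True):
    c=cap+(x[0]*u+x[1]*ey+x[2]*d)/1000
    r=edge(c,38+x[3],HY+x[4])-tw
    return np.r_[r,(proj(T,c)-(241,223)).ravel(),(proj(S,c)-(318.8,173.2)).ravel(),x[3]/1.,x[4]/1.]
r=least_squares(f,np.zeros(5));x=r.x;print(x.round(2),r.fun.round(1));print(cap+(x[0]*u+x[1]*ey+x[2]*d)/1000)
E
python3 fit2.py
```

```text
[ 4.21  2.19  0.99 -0.56 -0.41] [ 1.8 -0.6  0.2 -2.1 -0.4  0.1 -0.3 -2.5 -1.3  0.4 -0.6 -0.4]
[0.5233633  0.17153668 0.15620535]
```

Run:
```python
from h import *
s=bot.observe();R0=Rst(s);p0=s['position']
R1,u,d=pickR();R1=R1@F;cap=np.array([.5234,.1715,.1562]);G=cap-35*u/1000
p1=G+.002*d;print(p1)
for r in plan(p0,R0,p1,R1,8)[0]:print(r)
```

```text
[0.5126396  0.18832557 0.1273883 ]
[14.8, 0.3, 0.3, -0.0, 0.1, 0.0]
[14.8, 0.4, 0.4, -0.1, 0.0, 0.1]
[14.8, 0.3, 0.3, 0.0, 0.1, -0.0]
[14.8, 0.3, 0.4, -0.0, 0.0, 0.0]
[14.8, 0.4, 0.4, -0.0, 0.1, 0.0]
[14.8, 0.3, 0.4, -0.1, 0.0, 0.1]
[14.8, 0.3, 0.4, -0.0, 0.1, -0.0]
[14.8, 0.3, 0.4, -0.0, 0.0, 0.0]
```

>>> servo_tool(deltas=[15,0.5,0.5,0,0,0,0.4,20,0.5,0.5,0,0,0,0.4,20,0.5,0.5,0,0,0,0.4,15,0.5,0.5,0,0,0,0.4,10,0,0.5,0,0,0,0.4])

```text
t: 2.2
position: [0.4938, 0.2161, 0.1515]
tcp_rot: [0.0, 38.0, -57.4]
force: [0.0, 0.4, -0.0]
opening: 0.0598
```

Run:
```python
from h import *
s=bot.observe();im=bot.get_image('wrist');cv2.imwrite('pics/w2.png',im);print(s['t'],s['position'],s['tcp_rot'],s['qpos'].round(1),s['force'],s['opening'])
C=cam('wrist',s);R1,u,d=pickR();cap=np.array([.5234,.1715,.1562]);print(proj(C,np.array([cap,cap-.035*u,cap-.09*u])))
```

```text
2.2 [0.49381093 0.21610227 0.15151816] [ 3.29670464e-02  3.79956992e+01 -5.74111603e+01] [ 46.   11.3  -5.8  89.6 -50.  111.3] [ 0.03937486  0.43519073 -0.02802372] 0.05975547832661867
[[281.43493869 326.23289727]
 [281.38553562 267.23146772]
 [281.29309529 157.39806793]]
```

View pics/w2.png

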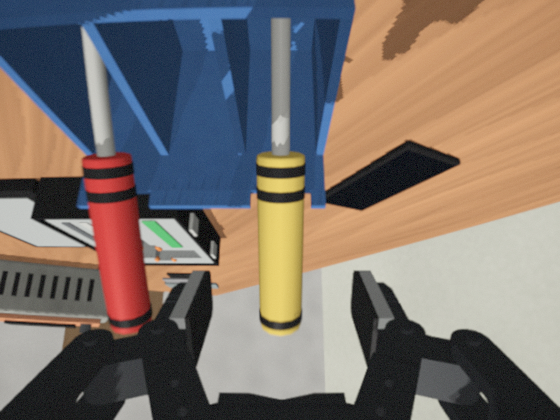

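>>> servo_tool(deltas=[15,0,0,0,0,0,0.3,13,0,0,0,0,0,0.2,8,0,0,0,0,0,0.1,2,0,0,0,0,0,0,0,0,0,0,0,0,-0.2])

```text
t: 2.75
position: [0.5098, 0.1918, 0.1292]
tcp_rot: [0.1, 38.0, -57.3]
force: [0.1, -0.6, 0.5]
opening: 0.0342
```

>>> servo_tool(deltas=[0,0,0,0,0,0,-1,0,0,0,0,0,0,-1,0,0,0,0,0,0,-1,0,0,0,0,0,0,-1])

```text
t: 3.15
position: [0.51, 0.192, 0.1292]
tcp_rot: [0.2, 38.0, -57.3]
force: [0.5, 1.8, 0.8]
opening: 0.0196
```

Run:
```python
from h import *
s=bot.observe();im=bot.get_image('wrist');cv2.imwrite('pics/w3.png',im);print(s['t'],s['position'],s['tcp_rot'],s['qpos'].round(1),s['force'],s['opening'])
```

```text
3.15 [0.50998617 0.19203647 0.12921889] [  0.1525978   37.99337973 -57.2950222 ] [ 43.   10.   -9.5  83.5 -50.8 106.7] [0.49442885 1.79042366 0.75923455] 0.01960387606617879
```

View pics/w3.png

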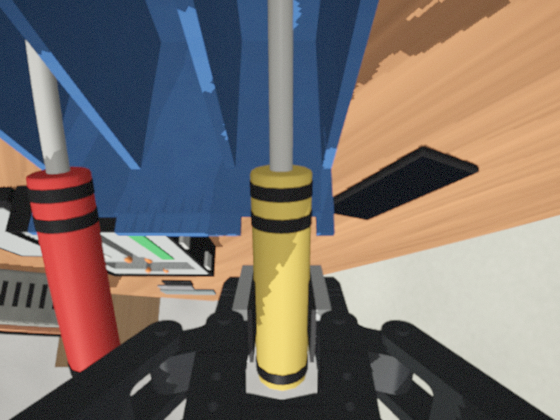

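>>> servo_tool(deltas=[0,0,4,0,0,0,-1,0,0,8,0,0,0,-1,0,0,12,0,0,0,-1,0,0,12,0,0,0,-1,0,0,12,0,0,0,-1])

```text
t: 3.7
position: [0.5262, 0.1658, 0.168]
tcp_rot: [0.1, 38.0, -57.4]
force: [0.6, 0.9, -1.5]
opening: 0.0201
```

>>> servo_tool(deltas=[-3,0,14,0,0,0,-1,-3,0,14,0,0,0,-1,-4,0,14,0,0,0,-1,-5,0,14,0,0,0,-1,-8,0,14,0,0,0,-1])

```text
t: 4.2
position: [0.5392, 0.1452, 0.2374]
tcp_rot: [0.1, 38.0, -57.4]
force: [-0.1, 0.4, -1.1]
opening: 0.0203
```

Run:
```python
from h import *
s=bot.observe();im=bot.get_image('wrist');cv2.imwrite('pics/w4.png',im);print(s['t'],s['position'],s['tcp_rot'],s['qpos'].round(1),s['force'],s['opening'])
```

```text
4.2 [0.53923274 0.14520968 0.23739929] [  0.10574315  37.98741458 -57.35633659] [ 37.2   4.1  -3.6  88.2 -51.8  97.5] [-0.05031807  0.4114591  -1.06861688] 0.020288981388055235
```

View pics/w4.png

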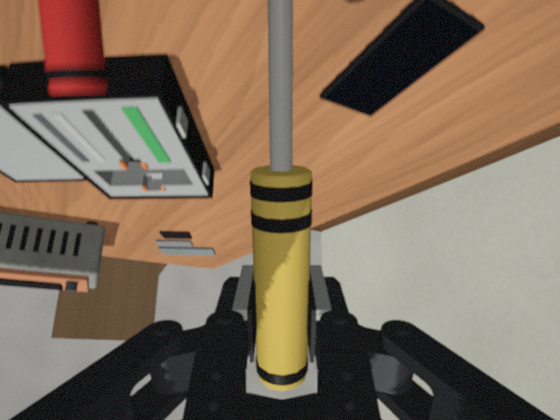

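Run:
```python
from h import *
im=cv2.imread('pics/w4.png');cv2.imwrite('pics/w4d.png',cv2.resize(im[150:400,220:345],None,fx=2.4*1,fy=2.4,interpolation=cv2.INTER_CUBIC))
cv2.imwrite('pics/w4e.png',cv2.resize(im[0:180,240:325],None,fx=3.3,fy=3.3,interpolation=cv2.INTER_CUBIC))
```

```text
(no output)
```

View pics/w4d.png

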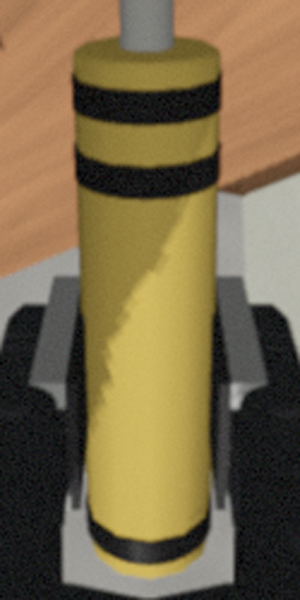

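View pics/w4e.png

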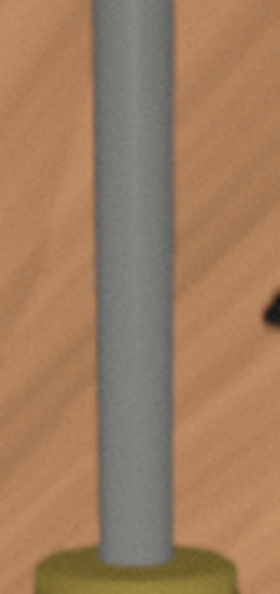

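```bash
cat > fit3.py <<'E'
from h import *
from scipy.optimize import least_squares
c=bot.calibration('wrist');M=c['mount'];C=(c['camera_matrix'],c['D'],M[:3,:3],M[:3,3]) # tool frame as world
a=np.linspace(0,2*np.pi,240)
def circ(cen,u,r):
    e1=np.array([1.,0,0]);e1-=u*(u@e1);e1/=np.linalg.norm(e1);e2=np.cross(u,e1)
    return proj(C,cen+r*(np.cos(a)[:,None]*e1+np.sin(a)[:,None]*e2))
def model(x):
    cap=x[:3]/1000;u=np.array([x[3],x[4],1.]);u/=np.linalg.norm(u)
    q=circ(cap,u,.011);q2=circ(cap-.09*u,u,.011)
    # shank width at image row 0..: sample circle along shank
    o=[q[:,1].max(),q[:,0].min(),q[:,0].max(),q2[:,1].min(),q2[:,0].min(),q2[:,0].max()]
    ks=np.linspace(.09,.15,13);L=[];
    for k in ks: 
        q=circ(cap-k*u,u,.004);L.append([q[:,1].mean(),q[:,0].min(),q[:,0].max()])
    L=np.array(L)[::-1];
    o+=[np.interp(10,L[:,0],L[:,1]),np.interp(10,L[:,0],L[:,2]),np.interp(150,L[:,0],L[:,1]),np.interp(150,L[:,0],L[:,2])]
    return np.array(o)
def run(t):
    r=least_squares(lambda x:(model(x)-t),[0,0,35,0,0],x_scale=[1,1,1,.01,.01]);x=r.x
    u=np.array([x[3],x[4],1.]);u/=np.linalg.norm(u)
    print(x.round(3),'tilt deg xz %.2f yz %.2f'%tuple(np.degrees(x[3:5])),r.fun.round(1));print('handle centre in tool',(x[:3]-45*u).round(2));return x
if __name__=='__main__':
    run(np.array([390.8,256.7,307.5,165.4,250,311.7,268.3,292.4,270,292.1]))
E
python3 fit3.py
```

```text
[ 3.8370e+00  1.1570e+00  3.5599e+01 -1.0000e-02  4.0000e-03] tilt deg xz -0.57 yz 0.25 [ 0.1  0.4 -0.5 -0.1  0.5 -0.1 -0.3  0.2 -0.3  0.1]
handle centre in tool [ 4.29  0.96 -9.4 ]
```

Run:
```python
from h import *
s=bot.observe();R0=Rst(s);p0=s['position']
R1=placeR()@F;rv=R.from_matrix(R0.T@R1).as_rotvec();print(np.degrees(rv))
Rm=R0@R.from_rotvec(rv*.45).as_matrix();pm=p0+np.array([.005,-.02,.08])
rows,p,Rc=plan(p0,R0,pm,Rm,5,1)
for r in rows:print(r)
ex,ey,ez=axes(CY);seat=np.array([.5099,-.1475,.036])+.05*ex;print('seat',seat)
hc=np.array([.0043,.001,-.0094]);p1=seat+[0,0,.15]-R1@hc;print(p1)
rows,p,Rc=plan(p,Rc,p1,R1,10,1)
for r in rows:print(r)
```

```text
[-6.19130726e-01  5.20415847e+01 -3.20021830e-02]
[-6.8, -1.2, 15.0, -0.1, 4.7, -0.0]
[-7.9, -1.3, 14.4, -0.0, 4.7, -0.0]
[-9.2, -1.2, 13.8, -0.1, 4.7, -0.0]
[-10.2, -1.3, 12.9, -0.0, 4.6, -0.0]
[-11.2, -1.3, 12.0, -0.1, 4.7, -0.0]
seat [ 0.5372051  -0.18938594  0.036     ]
[ 0.54150074 -0.19780659  0.1903    ]
[24.3, -17.8, 17.5, -0.0, 2.9, -0.0]
[23.4, -17.8, 18.6, -0.1, 2.8, -0.0]
[22.5, -17.9, 19.8, 0.0, 2.9, -0.0]
[21.5, -17.8, 20.9, -0.0, 2.9, -0.0]
[20.3, -17.9, 21.9, -0.1, 2.8, -0.0]
[19.3, -17.8, 22.9, 0.0, 2.9, -0.0]
[18.1, -17.9, 23.8, -0.0, 2.8, -0.0]
[16.9, -17.9, 24.7, -0.0, 2.9, -0.0]
[15.6, -17.9, 25.5, -0.1, 2.9, -0.0]
[14.3, -17.9, 26.2, -0.0, 2.8, -0.0]
```

>>> servo_tool(deltas=[-7,-1,15,0,4.7,0,-1,-8,-1,14.5,0,4.7,0,-1,-9,-1,14,0,4.7,0,-1,-10,-1,13,0,4.7,0,-1,-11,-1,12,0,4.7,0,-1])

```text
t: 4.75
position: [0.5454, 0.1262, 0.3175]
tcp_rot: [0.3, 61.7, -57.1]
force: [-0.0, 1.1, -0.9]
opening: 0.0201
```

>>> servo_tool(deltas=[24,-18,17.5,0,2.9,0,-1,23.5,-18,18.5,0,2.9,0,-1,22.5,-18,20,0,2.9,0,-1,21.5,-18,21,0,2.9,0,-1,20.5,-18,22,0,2.9,0,-1])

```text
t: 5.25
position: [0.5422, -0.0371, 0.2508]
tcp_rot: [0.6, 76.1, -56.8]
force: [0.2, -0.3, -1.3]
opening: 0.0201
```

>>> servo_tool(deltas=[19,-18,23,0,2.9,0,-1,18,-18,24,0,2.9,0,-1,17,-18,24.5,0,2.9,0,-1,15.5,-18,25.5,0,2.9,0,-1,14,-18,26,0,2.5,0,-1])

```text
t: 5.75
position: [0.5388, -0.1987, 0.1852]
tcp_rot: [149.0, 89.8, 91.6]
force: [1.8, 0.4, -0.5]
opening: 0.0201
```

Run:
```python
from h import *
import pickle
s=bot.observe();im=bot.get_image('wrist');cv2.imwrite('pics/w5.png',im);print(s['t'],s['position'],s['tcp_rot'],s['qpos'].round(1),s['force'],s['opening'])
pickle.dump(s,open('s5.pkl','wb'))
```

```text
5.75 [ 0.53875505 -0.19871646  0.18521757] [148.97742616  89.79580422  91.57032844] [-20.3   7.5   5.9  88.4   0.2  37.1] [ 1.83508412  0.35294513 -0.54807068] 0.020068679369995263
```

View pics/w5.png

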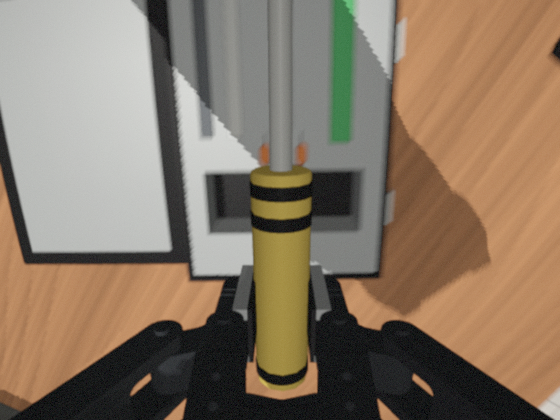

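Run:
```python
from h import *
im=cv2.imread('pics/w5.png');cv2.imwrite('pics/w5d.png',cv2.resize(im[130:290,160:410],None,fx=3.2,fy=3.2,interpolation=cv2.INTER_CUBIC))
```

```text
(no output)
```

View pics/w5d.png

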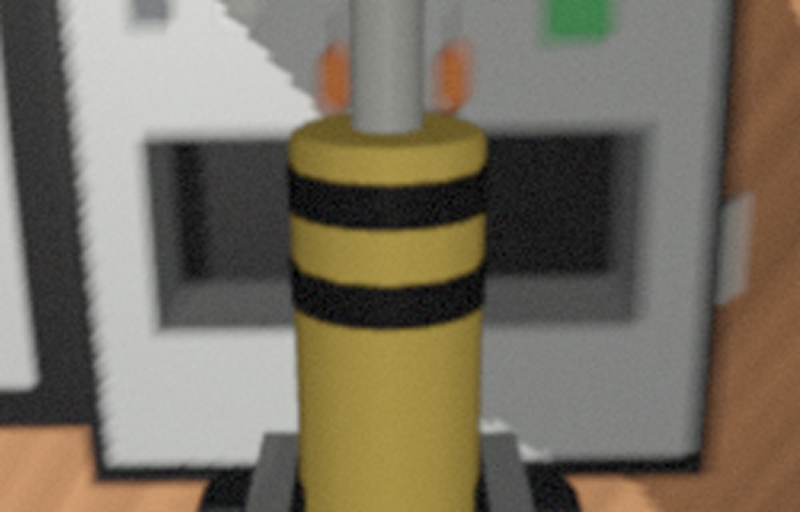

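```bash
cat > fit4.py <<'E'
from h import *
import pickle
from scipy.optimize import least_squares
s=pickle.load(open('s5.pkl','rb'));C=cam('wrist',s)
f=lambda x,y:(160+x/3.2,130+y/3.2)
L=[((30,-60,44),f(146,138)),((30,60,44),f(650,128)),((80,-60,44),f(158,330)),((80,60,44),f(633,320)),((18,0,43),f(394,77)),((120,-79,48),f(98,478)),((120,79,48),f(702,470))]
P=np.array([l[0] for l in L])/1000;Q=np.array([l[1] for l in L])
def W(p,P):
    c,s_=np.cos(p[2]),np.sin(p[2]);z=p[3] if len(p)>3 else 0
    return np.c_[p[0]+c*P[:,0]-s_*P[:,1],p[1]+s_*P[:,0]+c*P[:,1],P[:,2]+z]
for p0 in([.51,-.147,-1.],[.51,-.147,-1.,0]):
    r=least_squares(lambda p:(proj(C,W(p,P))-Q).ravel(),p0);p=r.x;print(p[:2],np.degrees(p[2]),p[3:],r.fun.reshape(-1,2).round(1).tolist())
    seat=W(p,np.array([[.05,0,.036]]))[0];print('seat',seat)
    R0=Rst(s);hc=s['position']+R0@np.array([.0043,.001,-.0094]);ex,ey,ez=axes(np.degrees(p[2]));e=seat-hc;print('hc',hc,'err mm along case x,y,z',(np.array([e@ex,e@ey,e@ez])*1000).round(1))
    zx=R0[:,2];print('u yaw',np.degrees(np.arctan2(zx[1],zx[0])),'u elev',np.degrees(np.arcsin(zx[2])))
E
python3 fit4.py; python3 - <<'E'
E
```

```text
[ 0.51024991 -0.14977082] -56.52488143536502 [] [[-3.1, -2.2], [1.4, -1.6], [-1.7, 0.7], [3.3, 1.6], [0.2, -1.0], [-3.1, 2.6], [3.2, 2.2]]
seat [ 0.53782865 -0.19147709  0.036     ]
hc [ 0.53453369 -0.19024285  0.18094814] err mm along case x,y,z [   2.8    2.1 -144.9]
u yaw -57.40693700642043 u elev -0.17498839791929396
[ 0.51180278 -0.15203305] -56.523776462765824 [-0.00900774] [[-0.4, -1.1], [-1.3, -0.3], [0.7, -0.2], [0.8, 0.7], [0.2, 0.8], [-0.2, 0.2], [0.2, -0.1]]
seat [ 0.53938233 -0.19373879  0.02699226]
hc [ 0.53453369 -0.19024285  0.18094814] err mm along case x,y,z [   5.6    2.1 -154. ]
u yaw -57.40693700642043 u elev -0.17498839791929396
```

```bash
cat > fit5.py <<'E'
import fit4 as g, fit3 as h3
from h import *
from scipy.optimize import least_squares
s=g.s
def C2(k):
    K,D,Rm,o=cam('wrist',s);K=K.copy();K[0,0]*=k;K[1,1]*=k;return K,D,Rm,o
r=least_squares(lambda p:(proj(C2(p[3]),g.W(p[:3],g.P))-g.Q).ravel(),[.51,-.147,-1.,1]);p=r.x
print(p,np.degrees(p[2]),r.fun.reshape(-1,2).round(1).tolist())
K=h3.C[0].copy();K[0,0]*=p[3];K[1,1]*=p[3];h3.C=(K,)+h3.C[1:]
x=h3.run(np.array([390.8,256.7,307.5,165.4,250,311.7,268.3,292.4,270,292.1]))
u=np.array([x[3],x[4],1.]);u/=np.linalg.norm(u);hc=s['position']+Rst(s)@((x[:3]-45*u)/1000)
seat=g.W(p[:3],np.array([[.05,0,.036]]))[0];ex,ey,ez=axes(np.degrees(p[2]));e=seat-hc
print('seat',seat,'hc',hc,(np.array([e@ex,e@ey,e@ez])*1000).round(1));uw=Rst(s)@u;print(np.degrees(np.arctan2(uw[1],uw[0])),np.degrees(np.arcsin(uw[2])))
E
python3 fit5.py | tail -6
```

```text
u yaw -57.40693700642043 u elev -0.17498839791929396
[ 0.51023868 -0.14962908 -0.98649732  0.96793516] -56.52213316042251 [[-0.5, -1.1], [-1.2, -0.3], [0.7, -0.1], [0.8, 0.8], [0.2, 0.7], [-0.1, 0.2], [0.1, -0.1]]
[-2.2000e-02  1.2050e+00  3.5179e+01 -1.8000e-02  5.0000e-03] tilt deg xz -1.06 yz 0.28 [ 0.1  0.5 -0.6 -0.1  0.5 -0.1 -0.3  0.2 -0.3  0.1]
handle centre in tool [ 0.81  0.99 -9.81]
seat [ 0.53781942 -0.19133403  0.036     ] hc [ 0.53429943 -0.18991489  0.18444016] [   3.1    2.2 -148.4]
-57.12996735585498 0.8834411458998258
```

>>> servo_tool(deltas=[20,1,1,-0.6,0,0,-1,30,1,1,0,0,0,-1,28,0,1,0,0,0,-1,20,0,0,0,0,0,-1,8,0,0,0,0,0,-1])

```text
t: 6.3
position: [0.5413, -0.1981, 0.0772]
tcp_rot: [-169.5, 89.8, 133.7]
force: [-0.3, -0.2, -0.7]
opening: 0.0201
```

>>> servo_tool(deltas=[0,0,0,0,0,0,-1])

```text
t: 6.4
position: [0.5418, -0.1982, 0.0786]
tcp_rot: [175.6, 89.8, 118.8]
force: [-0.0, -0.4, -0.7]
opening: 0.0202
```

Run:
```python
from h import *
import pickle
s=bot.observe();im=bot.get_image('wrist');cv2.imwrite('pics/w6.png',im);print(s['t'],s['position'],s['tcp_rot'],s['qpos'].round(1),s['force'],s['opening'])
pickle.dump(s,open('s6.pkl','wb'));R0=Rst(s);print(R0.round(4))
cv2.imwrite('pics/w6d.png',cv2.resize(im[70:400,130:430],None,fx=1.8,fy=1.8,interpolation=cv2.INTER_CUBIC))
```

```text
6.4 [ 0.54181956 -0.19823148  0.07859204] [175.58363984  89.83312005 118.78813471] [-20.1   8.9  -4.4  76.8   0.1  36.6] [-0.00629939 -0.3647374  -0.74570661] 0.02015538581689036
[[-1.400e-03  8.367e-01  5.476e-01]
 [ 2.600e-03  5.476e-01 -8.367e-01]
 [-1.000e+00  2.000e-04 -2.900e-03]]
```

View pics/w6.png

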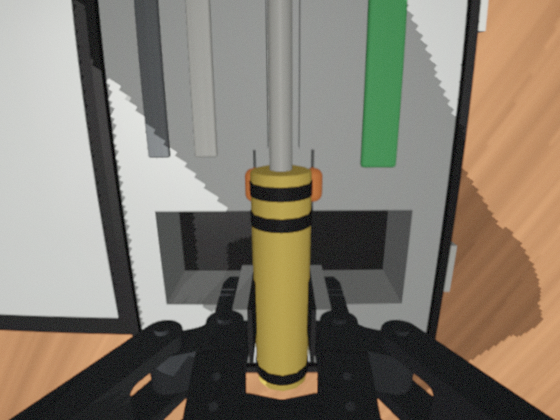

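View pics/w6d.png

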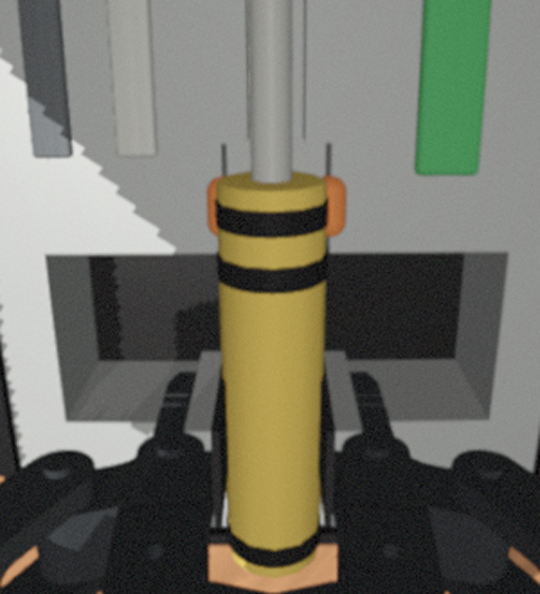

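```bash
cat > fit6.py <<'E'
import fit3 as h3
from h import *
import pickle
from scipy.optimize import least_squares
s=pickle.load(open('s6.pkl','rb'));R0=Rst(s)
f=lambda x,y:(130+x/1.8,70+y/1.8)
L=[((30,-60,44),f(47,255)),((30,60,44),f(508,253)),((80,-60,44),f(67,421)),((80,60,44),f(490,419)),((2,-13.5,44),f(223,142)),((2,13.5,44),f(329,142))]
P=np.array([l[0] for l in L])/1000;Q=np.array([l[1] for l in L])
def W(p,P):
    c,s_=np.cos(p[2]),np.sin(p[2]);return np.c_[p[0]+c*P[:,0]-s_*P[:,1],p[1]+s_*P[:,0]+c*P[:,1],P[:,2]]
def C2(k,b=0):
    K,D,Rm,o=cam('wrist',s);K=K.copy();K[0,0]*=k;K[1,1]*=k;return K,D,Rm,o-Rm[:,2]*b
for mode in('none','f','b'):
    kb=lambda p:(1,0) if mode=='none' else ((p[3],0) if mode=='f' else (1,p[3]-1))
    r=least_squares(lambda p:np.r_[(proj(C2(*kb(p)),W(p[:3],P))-Q).ravel(),0 if mode!='none' else p[3]-1],[.51,-.147,-1.,1]);p=r.x;k,b=kb(p)
    print(mode,p[:2],np.degrees(p[2]),p[3],r.fun[:-1].reshape(-1,2).round(1).tolist())
    K,D,Rm,o=(h3.bot.calibration('wrist')['camera_matrix'].copy(),)+h3.C[1:4];K[0,0]*=k;K[1,1]*=k;M=h3.M;h3.C=(K,D,M[:3,:3],M[:3,3]-M[:3,2]*b)
    t=np.array([f(0,573)[1],f(229,0)[0],f(321,0)[0],f(0,173)[1],f(217.5,0)[0],f(328.5,0)[0],268.3,292.3,270,292.1])
    x=h3.run(t);u=np.array([x[3],x[4],1.]);u/=np.linalg.norm(u);hc=s['position']+R0@((x[:3]-45*u)/1000)
    seat=W(p[:3],np.array([[.05,0,.036]]))[0];ex,ey,ez=axes(np.degrees(p[2]));e=seat-hc;uw=R0@u
    print(' seat',seat,'err',(np.array([e@ex,e@ey,e@ez])*1000).round(1),'u yaw',np.degrees(np.arctan2(uw[1],uw[0])),'el',np.degrees(np.arcsin(uw[2])))
E
python3 fit6.py
```

```text
none [ 0.51110634 -0.14779732] -56.399001951992695 1.0 [[-2.0, -0.4], [1.7, -1.0], [-1.2, 1.3], [0.6, 0.9], [-1.2, 0.4], [2.0, -0.1]]
[6.7720e+00 1.5510e+00 3.7155e+01 1.0000e-02 7.0000e-03] tilt deg xz 0.58 yz 0.41 [ 0.2  1.  -0.9 -0.2  0.1 -0.6 -0.4  0.4  0.   0.4]
handle centre in tool [ 6.32  1.23 -7.84]
 seat [ 0.53877664 -0.1894429   0.036     ] err [ -1.2   1.  -36.3] u yaw -56.382426920621235 el -0.7480062742068823
f [ 0.51109381 -0.14775408] -56.398055207521956 0.9888521569969599 [[-0.6, -0.5], [0.2, -1.1], [0.1, 0.2], [-0.7, -0.2], [-0.9, 1.0], [1.7, 0.5]]
[5.1140e+00 1.5500e+00 3.6652e+01 7.0000e-03 7.0000e-03] tilt deg xz 0.40 yz 0.41 [ 0.2  1.  -1.  -0.2  0.1 -0.6 -0.4  0.4  0.   0.4]
handle centre in tool [ 4.8   1.23 -8.35]
 seat [ 0.53876481 -0.18939921  0.036     ] err [ -0.7   1.1 -37.8] u yaw -56.382106745650695 el -0.570568534816404
b [ 0.51108207 -0.14773442] -56.398784575861114 1.002015206440798 [[-0.5, -0.5], [0.2, -1.1], [-0.0, 0.2], [-0.6, -0.2], [-0.8, 1.0], [1.6, 0.6]]
[4.8570e+00 1.5500e+00 3.6528e+01 1.0000e-02 7.0000e-03] tilt deg xz 0.58 yz 0.41 [ 0.2  1.  -0.9 -0.2  0.1 -0.6 -0.4  0.4  0.   0.4]
handle centre in tool [ 4.4   1.23 -8.47]
 seat [ 0.53875253 -0.18937989  0.036     ] err [ -0.6   1.1 -38.2] u yaw -56.382426956584084 el -0.7480055923069145
```

>>> servo_tool(deltas=[4,1,-0.5,0,0,0,-1,6,0,0,0,0,0,-1,4,0,0,0,0,0,-1,0,0,0,0,0,0,-1])

```text
t: 6.85
position: [0.5426, -0.1974, 0.0648]
tcp_rot: [155.5, 89.9, 98.7]
force: [0.2, 0.0, -1.3]
opening: 0.0204
```

Run:
```python
from h import *
import pickle
s=bot.observe();im=bot.get_image('wrist');cv2.imwrite('pics/w7.png',im);print(s['t'],s['position'],s['force'],s['opening'])
pickle.dump(s,open('s7.pkl','wb'))
cv2.imwrite('pics/w7d.png',cv2.resize(im[70:400,130:430],None,fx=1.8,fy=1.8,interpolation=cv2.INTER_CUBIC))
```

```text
6.85 [ 0.54256041 -0.19741983  0.06478603] [ 0.16601869  0.04963213 -1.26530122] 0.02037863490049203
```

View pics/w7d.png

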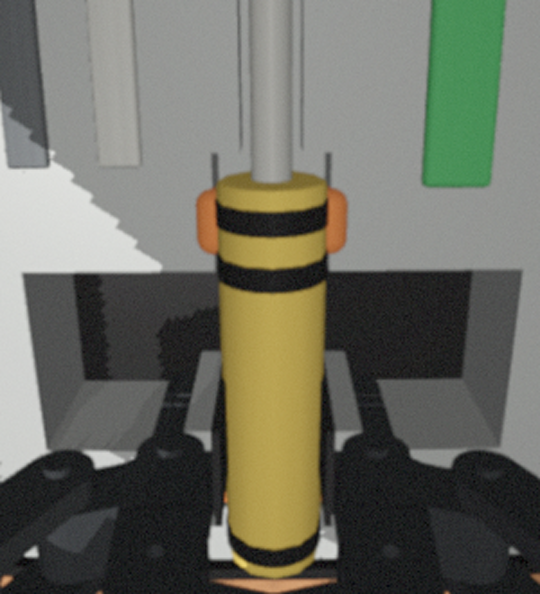

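```bash
sed -e "s/s6.pkl/s7.pkl/" -e "s/f(47,255)/f(23,274)/;s/f(508,253)/f(521,270)/;s/f(67,421)/f(46,449)/;s/f(490,419)/f(501,445)/;s/f(223,142)/f(214,151)/;s/f(329,142)/f(330,151)/" -e "s/f(0,573)/f(0,576)/" fit6.py > fit7.py; python3 fit7.py
```

```text
none [ 0.51077925 -0.14761873] -56.390364930275375 1.0 [[-2.2, -1.1], [2.6, -0.9], [-0.7, 1.6], [0.9, 2.0], [-2.0, 0.2], [1.4, -0.3]]
[ 5.5940e+00  1.5470e+00  3.7024e+01 -2.0000e-03  7.0000e-03] tilt deg xz -0.12 yz 0.41 [ 0.2  0.8 -0.8 -0.2  0.1 -0.6 -0.3  0.3  0.   0.4]
handle centre in tool [ 5.68  1.22 -7.97]
 seat [ 0.53845583 -0.18926014  0.036     ] err [ -1.1  -0.2 -23.1] u yaw -56.39428345469532 el -0.0077986361224717275
f [ 0.51077587 -0.1476133 ] -56.39037891023531 0.986874640395839 [[-0.3, -1.2], [0.8, -1.0], [1.0, 0.1], [-0.7, 0.6], [-1.5, 1.0], [0.9, 0.5]]
[ 3.6490e+00  1.5460e+00  3.6429e+01 -6.0000e-03  7.0000e-03] tilt deg xz -0.32 yz 0.41 [ 0.2  0.8 -0.8 -0.2  0.1 -0.6 -0.3  0.3  0.   0.4]
handle centre in tool [ 3.9   1.22 -8.57]
 seat [ 0.53845244 -0.18925471  0.036     ] err [ -0.5  -0.2 -24.9] u yaw -56.39407024027078 el 0.19576859470259658
b [ 0.51076061 -0.14759056] -56.390170991858405 1.0022191175430322 [[-0.2, -1.3], [0.7, -1.0], [0.9, 0.1], [-0.7, 0.6], [-1.5, 1.0], [0.9, 0.5]]
[ 3.4850e+00  1.5460e+00  3.6333e+01 -2.0000e-03  7.0000e-03] tilt deg xz -0.12 yz 0.41 [ 0.2  0.8 -0.8 -0.2  0.1 -0.6 -0.3  0.3  0.   0.4]
handle centre in tool [ 3.58  1.22 -8.67]
 seat [ 0.53843733 -0.18923188  0.036     ] err [ -0.4  -0.2 -25.2] u yaw -56.39428348693155 el -0.007796505774117357
```

>>> servo_tool(deltas=[4,0,-0.5,0,0,0,-1,4,0,0,0,0,0,-1,2,0,0,0,0,0,-1,0,0,0,0,0,0,-1])

```text
t: 7.3
position: [0.5423, -0.197, 0.0549]
tcp_rot: [152.5, 89.9, 95.7]
force: [0.0, -0.6, -1.6]
opening: 0.02
```

>>> servo_tool(deltas=[2,0,0,0,0,0,-1,2,0,0,0,0,0,-1,0,0,0,0,0,0,-1])

```text
t: 7.6
position: [0.5424, -0.1971, 0.0511]
tcp_rot: [144.7, 89.9, 87.9]
force: [-0.6, -1.0, -0.6]
opening: 0.02
```

>>> servo_tool(deltas=[2,0,0,0,0,0,-1,2,0,0,0,0,0,-1,0,0,0,0,0,0,-1])

```text
t: 7.9
position: [0.5427, -0.1973, 0.0476]
tcp_rot: [114.3, 89.9, 57.5]
force: [-0.4, -1.8, 3.1]
opening: 0.0197
```

>>> servo_tool(deltas=[2,0,0,0,0,0,-1,2,0,0,0,0,0,-1,0,0,0,0,0,0,-1])

```text
t: 8.2
position: [0.5427, -0.1973, 0.0433]
tcp_rot: [123.7, 89.9, 66.9]
force: [-0.6, -4.2, 0.7]
opening: 0.0201
```

Run:
```python
from h import *
s=bot.observe();im=bot.get_image('wrist');cv2.imwrite('pics/w8.png',im);print(s['t'],s['position'],s['force'],s['opening'])
cv2.imwrite('pics/w8d.png',cv2.resize(im[70:400,130:430],None,fx=1.8,fy=1.8,interpolation=cv2.INTER_CUBIC))
```

```text
8.2 [ 0.54268877 -0.1972995   0.04329028] [-0.63632276 -4.17984632  0.70018639] 0.02008783306082707
```

View pics/w8d.png

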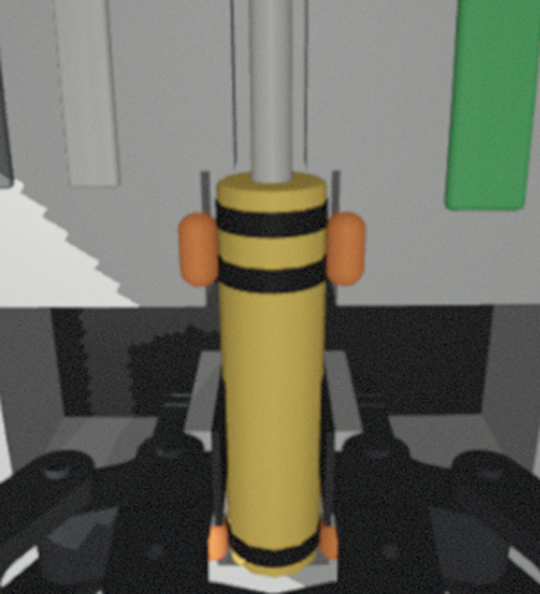

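Run:
```python
from h import *
im=cv2.imread('pics/w8.png');cv2.imwrite('pics/w8e.png',cv2.resize(im[130:260,210:350],None,fx=5,fy=4.6,interpolation=cv2.INTER_CUBIC))
im=bot.get_image('top');cv2.imwrite('pics/t8.png',im);cv2.imwrite('pics/t8c.png',cv2.resize(im[165:315,325:485],None,fx=4,fy=4,interpolation=cv2.INTER_CUBIC))
```

```text
(no output)
```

View pics/w8e.png

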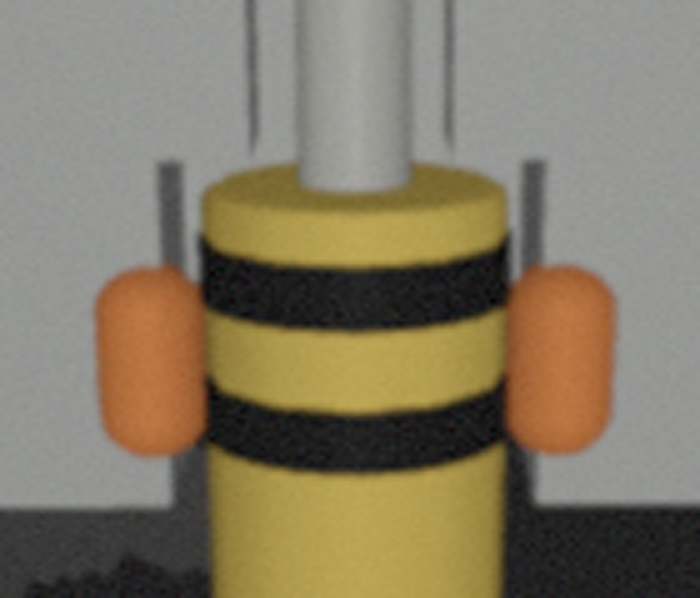

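View pics/t8c.png

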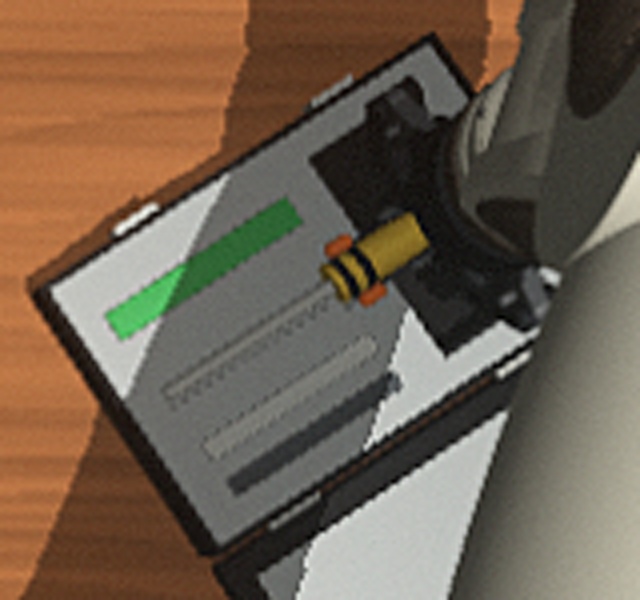

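>>> servo_tool(deltas=[1.5,0,0,0,0,0,-1,1.5,0,0,0,0,0,-1,0,0,0,0,0,0,-1])

```text
t: 8.6
position: [0.5423, -0.1969, 0.0396]
tcp_rot: [157.4, 89.8, 100.6]
force: [1.5, -2.0, -2.8]
opening: 0.0198
```

>>> servo_tool(deltas=[1,0,0,0,0,0,-1,1,0,0,0,0,0,-1,0,0,0,0,0,0,-1])

```text
t: 8.9
position: [0.5424, -0.1968, 0.0379]
tcp_rot: [149.4, 89.8, 92.6]
force: [-0.7, 0.0, -1.3]
opening: 0.02
```

>>> servo_tool(deltas=[1,0,0,0,0,0,-1,1,0,0,0,0,0,-1,0,0,0,0,0,0,-1])

```text
t: 9.2
position: [0.5427, -0.1969, 0.0375]
tcp_rot: [120.1, 89.9, 63.3]
force: [-4.9, 1.7, 8.5]
opening: 0.0202
```

Run:
```python
from h import *
s=bot.observe();im=bot.get_image('wrist');cv2.imwrite('pics/w9.png',im);print(s['t'],s['position'],s['force'],s['opening'],s['ft_torque'])
cv2.imwrite('pics/w9d.png',cv2.resize(im[70:400,130:430],None,fx=1.8,fy=1.8,interpolation=cv2.INTER_CUBIC))
```

```text
9.2 [ 0.54265955 -0.19690101  0.03749611] [-4.86742339  1.67491941  8.54890214] 0.020212612553629033 [0.32865536 0.90740048 0.02674646]
```

View pics/w9d.png

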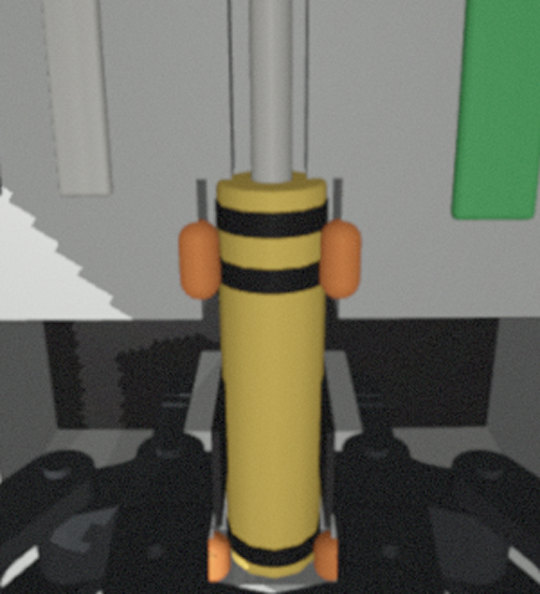

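>>> servo_tool(deltas=[1,0,0,0,0,0,-1,0.5,0,0,0,0,0,-1,0,0,0,0,0,0,-1])

```text
t: 9.55
position: [0.5427, -0.1969, 0.0373]
tcp_rot: [103.7, 89.9, 46.9]
force: [-9.4, 3.7, 18.6]
opening: 0.0198
```

>>> servo_tool(deltas=[-1.5,0,0,0,0,0,-0.7,0,0,0,0,0,0,-0.3,0,0,0,0,0,0,-0.1,0,0,0,0,0,0,-0.1])

```text
t: 9.95
position: [0.5426, -0.197, 0.0361]
tcp_rot: [138.8, 89.9, 82.0]
force: [0.4, 0.8, 0.2]
opening: 0.0383
```

Run:
```python
from h import *
s=bot.observe();im=bot.get_image('wrist');cv2.imwrite('pics/w10.png',im);print(s['t'],s['position'],s['force'],s['opening'],s['ft_torque'])
cv2.imwrite('pics/w10d.png',cv2.resize(im[70:400,130:430],None,fx=1.8,fy=1.8,interpolation=cv2.INTER_CUBIC))
```

```text
9.95 [ 0.54262207 -0.19699404  0.03610983] [0.41558224 0.76323701 0.24723167] 0.03830239956169485 [0.02700486 0.02278998 0.01522874]
```

View pics/w10d.png

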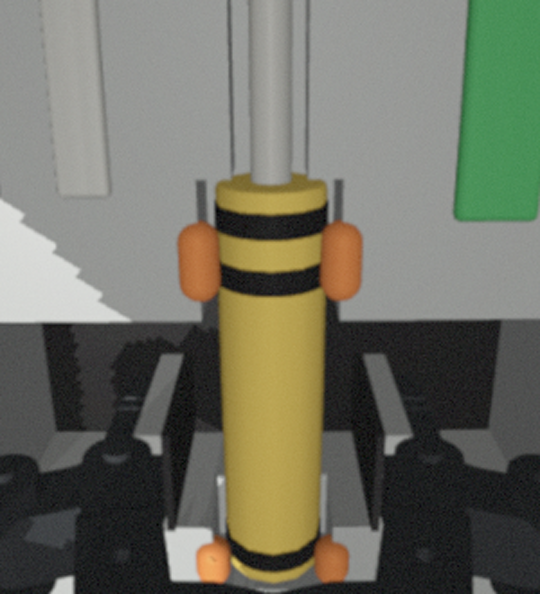

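>>> servo_tool(deltas=[-5,0,0,0,0,0,-0.1,-15,0,0,0,0,0,-0.1,-20,0,0,0,0,0,-0.1,-20,0,0,0,0,0,0,-10,0,0,0,0,0,0])

```text
t: 10.5
position: [0.5434, -0.1975, 0.1095]
tcp_rot: [71.9, 89.8, 15.1]
force: [0.1, 0.2, 0.6]
opening: 0.0426
```

>>> servo_tool(deltas=[-20,0,-15,0,0,0,0,-20,0,-25,0,0,0,0,-20,0,-25,0,0,0,0,-10,0,-15,0,0,0,0,0,0,0,0,0,0,0])

```text
t: 11.0
position: [0.4989, -0.1295, 0.1785]
tcp_rot: [78.5, 89.8, 21.8]
force: [1.1, -0.9, -0.1]
opening: 0.0429
```

Run:
```python
from h import *
import pickle
s=bot.observe();im=bot.get_image('wrist');cv2.imwrite('pics/w11.png',im);print(s['t'],s['position'],s['force'],s['opening']);pickle.dump(s,open('s11.pkl','wb'))
im=bot.get_image('scene');cv2.imwrite('pics/sc11.png',cv2.resize(im[145:295,60:240],None,fx=4,fy=4,interpolation=cv2.INTER_CUBIC))
```

```text
11.0 [ 0.49888883 -0.12952419  0.17850579] [ 1.14073423 -0.90740552 -0.14548014] 0.04288914147464765
```

View pics/w11.png

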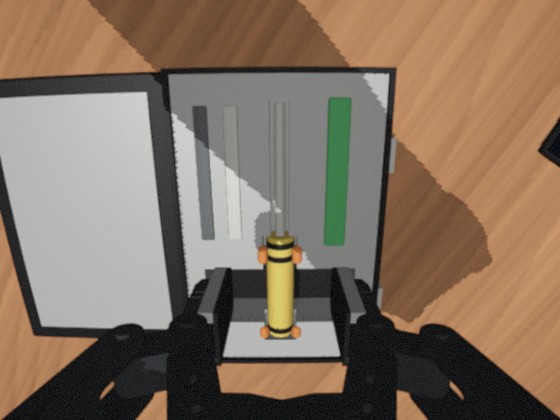

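View pics/sc11.png

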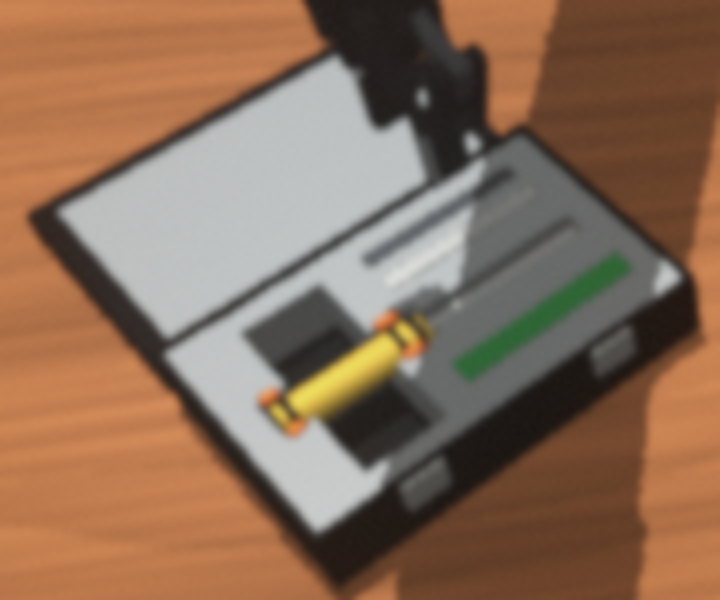

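Run:
```python
from h import *
im=cv2.imread('pics/w11.png');cv2.imwrite('pics/w11d.png',cv2.resize(im[90:350,235:325],None,fx=6,fy=6,interpolation=cv2.INTER_CUBIC)[840:1560][:600])
cv2.imwrite('pics/w11e.png',cv2.resize(im[90:235,235:325],None,fx=4,fy=4,interpolation=cv2.INTER_CUBIC))
```

```text
(no output)
```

View pics/w11d.png

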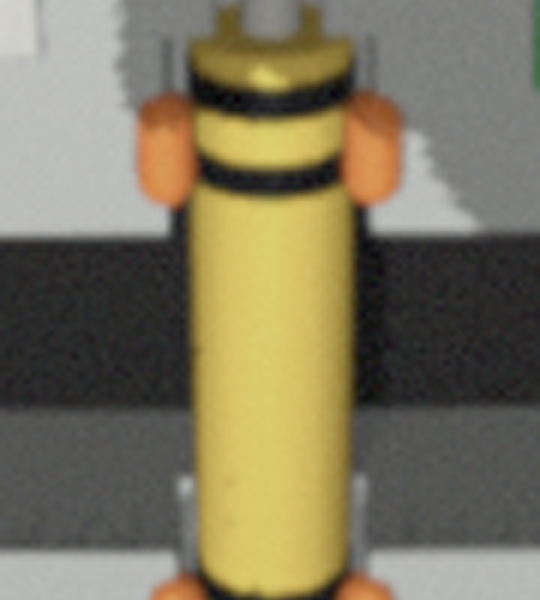

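View pics/w11e.png

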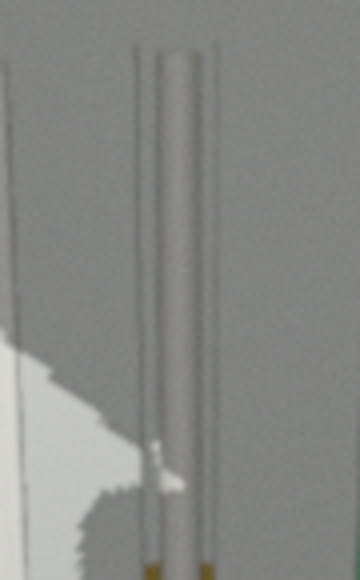

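>>> servo_tool(deltas=[0,0,20,0,0,0,-1,20,0,25,0,0,0,-1,30,0,15,0,0,0,-1,30,0,0,0,0,0,-1,15,0,0,0,0,0,-1])

```text
t: 11.6
position: [0.5303, -0.181, 0.0769]
tcp_rot: [-161.2, 89.7, 141.9]
force: [0.1, -0.3, 0.1]
opening: 0.0002
```

>>> servo_tool(deltas=[5,0,0,0,0,0,-1,5,0,0,0,0,0,-1,3,0,0,0,0,0,-1,0,0,0,0,0,0,-1])

```text
t: 12.0
position: [0.532, -0.1804, 0.0692]
tcp_rot: [102.9, 89.9, 46.1]
force: [1.0, 1.1, -0.8]
opening: -0.0
```

>>> servo_tool(deltas=[2,0,0,0,0,0,-1,1.5,0,0,0,0,0,-1,1,0,0,0,0,0,-1,0,0,0,0,0,0,-1])

```text
t: 12.4
position: [0.5317, -0.1804, 0.0641]
tcp_rot: [126.4, 89.9, 69.6]
force: [-0.2, 0.3, 0.7]
opening: -0.0002
```

>>> servo_tool(deltas=[1,0,0,0,0,0,-1,1,0,0,0,0,0,-1,0,0,0,0,0,0,-1])

```text
t: 12.7
position: [0.5322, -0.1802, 0.0638]
tcp_rot: [96.5, 89.8, 39.8]
force: [-3.8, 3.4, 13.4]
opening: 0.0002
```

>>> servo_tool(deltas=[-6,0,0,0,0,0,-1,0,0,18,0,0,0,-1,0,0,18,0,0,0,-1,3,0,0,0,0,0,-1,0,0,0,0,0,0,-1])

```text
t: 13.2
position: [0.5509, -0.2104, 0.0641]
tcp_rot: [162.7, 89.8, 105.9]
force: [1.0, -0.0, -0.7]
opening: 0.0001
```

>>> servo_tool(deltas=[1,0,0,0,0,0,-1,1,0,0,0,0,0,-1,1,0,0,0,0,0,-1,0,0,0,0,0,0,-1])

```text
t: 13.6
position: [0.5516, -0.2099, 0.0637]
tcp_rot: [96.2, 89.8, 39.4]
force: [-2.7, 1.8, 12.0]
opening: -0.0001
```

Both ends of the handle make contact at a TCP height of 63.7–63.8 mm. That puts its top at about 47 mm, so it is level and fully home. Retreating.

>>> servo_tool(deltas=[-10,0,0,0,0,0,-1,-25,0,0,0,0,0,-1,-30,0,0,0,0,0,-1,-30,0,-20,0,0,0,-1,-30,0,-30,0,0,0,-1])

```text
t: 14.1
position: [0.5234, -0.1687, 0.1879]
tcp_rot: [148.0, 89.9, 91.1]
force: [1.3, -0.1, 0.0]
opening: -0.0002
```

>>> servo_tool(deltas=[-20,0,-40,0,0,0,-1,-10,0,-40,0,0,0,-1,0,0,-40,0,0,0,-1,0,0,-20,0,0,0,-1,0,0,0,0,0,0,-1])

```text
t: 14.6
position: [0.4459, -0.0499, 0.2181]
tcp_rot: [110.0, 89.8, 53.3]
force: [0.7, -0.7, 0.2]
opening: 0.0002
```

Run:
```python
from h import *
s=bot.observe();print(s['t'],s['position'],s['force'])
for n in('top','scene','wrist'):cv2.imwrite(f'pics/{n}12.png',bot.get_image(n))
a=cv2.imread('pics/top12.png');b=cv2.imread('pics/top0.png');cv2.imwrite('pics/cmp.png',np.hstack([cv2.resize(x[120:320,90:330],None,fx=1.6,fy=1.6) for x in(b,a)]))
cv2.imwrite('pics/sc12c.png',cv2.resize(cv2.imread('pics/scene12.png')[145:295,60:240],None,fx=4,fy=4,interpolation=cv2.INTER_CUBIC))
```

```text
14.6 [ 0.44593413 -0.04993736  0.21811787] [ 0.66810266 -0.70268106  0.1537926 ]
```

View pics/cmp.png

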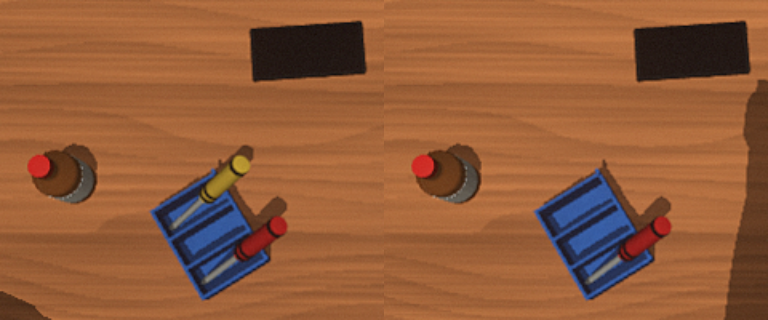

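View pics/wrist12.png

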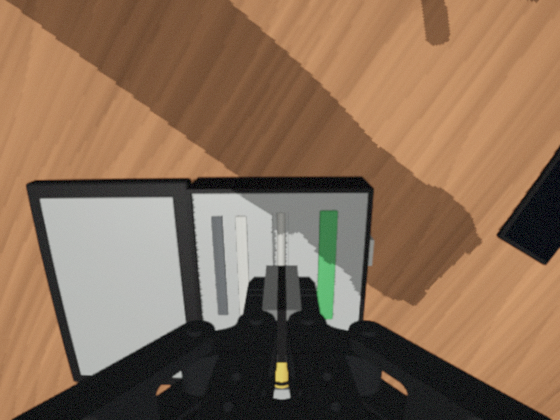

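View pics/scene12.png

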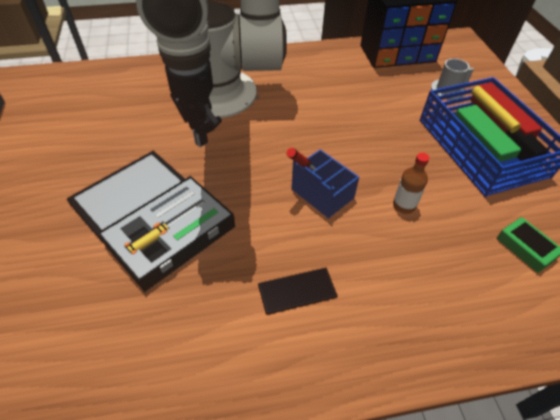

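The scene view shows the yellow screwdriver seated in the case, its handle near (148,237). The before and after top views show the red screwdriver, bottle and phone unmoved. The arm is clear, so I'm handing the job in.

```bash
python3 -c "
from workcell import bot
print(bot.sign_off())"
```

```text
the job is handed in; nothing more can be done
None
```

The yellow screwdriver is in the case's long cutout, handle over the wide part, pressed past the rubber lips and lying flat. I handed the job in at about 15 s of the 42 s allowed.

**What I did:** I gripped the handle at right angles to its lean and pulled it out along its own axis. I then turned it level, lined it up over the cutout with the wrist camera and pressed it down to the cutout floor. The highest force I read was about 21 N in total, 18.6 N of it vertical.

**Last checks:**
- **Seated and level:** with the fingers shut, I pressed on the handle's top at two points about 36 mm apart, with 12–13 N. Contact came at a tool height of 63.8 mm and 63.7 mm, which puts the top at about 47 mm, as it should be when fully home.
- **Position:** when I checked during the descent, the handle was within about 1 mm of the cutout's centre, both along and across. The lips had sprung back to about their resting position.
- **Other objects:** before and after pictures show the red screwdriver, bottle and phone where they were. The arm ended clear of everything.

**Disagreement:** the wrist camera made things look about 1–3% smaller than its calibration says. I aligned using handle-to-case differences at close range, and used the two press contacts for height.

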